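# Lay the boiled-egg breakfast tray

### The job

Finish laying the breakfast tray for one: stand the egg cup in the well of the saucer and set the large hen's egg in it, blunt end down, leaving the two smaller eggs in the rack. Lay the teaspoon on the tray close beside the saucer on its right (as the robot sees it), level with it and pointing straight to the back with the bowl end away from the robot, and stand the pepper mill half-way between the saucer and the tumbler, in line with both. Leave the tumbler, the jigger and everything else where it is.

Things in the scene. Friction and masses are not known exactly. Their poses are not given: they have to be found in the camera images.
- tray: wooden tray, 240 mm front to back, 390 mm wide, floor 8 mm thick with a rim 22 mm high and brass side handles 41 mm high; fixed. Origin at the centre of its underside on the worktop; x points to the back of the tray (away from the robot), y to its left. Wall cupboards hang over the back of the worktop, beyond x = 0.58 m, from z = 0.45 m up.
- saucer: white saucer on the tray, 110 mm across, rim 13 mm high; it does not slide. Origin at the centre of its underside, on the tray floor. In its middle is a flat well 50 mm across (floor 5 mm above the origin) inside a low ring 59 mm across whose top is 8 mm above the origin. Its x axis points at the tumbler's centre, 180 mm away.
- tumbler_center (a point): clear glass tumbler, 80 mm across, 88 mm high, standing loose on the tray to the left of the saucer, centre 180 mm from the saucer's centre; the point is its centre, half-way up.
- egg_cup_center (a point): white egg cup, 55 mm high, foot 40 mm across, narrow stem, bowl 41 mm across outside (upper 15 mm) with a 35 mm wide mouth; 0.09 kg, standing upright on the worktop. The point is on its axis, half-way up (27.5 mm above the underside).
- hen_egg_center (a point): the largest of the three eggs in the wooden rack, 44 mm across, 57 mm tall, 0.06 kg, blunt end down; underside 6 mm below the rack bar's top. The point is on its axis half-way up, 6.5 mm above the widest girth; its x axis runs across the rack bar (grip that way). Seated in the cup, its underside is 9 mm below the cup's mouth and this point 47 mm above the cup's centre point.
- small_egg_a_center (a point): smaller egg, 36 mm across, 46 mm tall, in another hole of the rack; stays there. Point at its centre. The rack is a fixed wooden bar 42 mm wide, 185 mm long, its top 34 mm above the worktop, with three holes 58 mm apart in a row.
- small_egg_b_center (a point): smaller egg, 36 mm across, 46 mm tall, in the remaining hole of the rack; stays there. Point at its centre.
- teaspoon_center (a point): plated teaspoon lying flat on the worktop, 136 mm long, 28 mm wide at the bowl, 10 mm high, 0.05 kg. The point is at the middle of its length, 5 mm above the surface it lies on; its y axis points along the spoon towards the bowl end, x to the right of that. To the fingers it is 16 mm wide there, with upright sides.
- pepper_mill_center (a point): dark wooden pepper mill, 170 mm high, 58 mm across the foot, with a round head about 50 mm across between 123 and 159 mm above the underside (widest 132 to 141 mm up) and a small knob above; 0.18 kg, loose, stands with a lean of about 1 degree. The point is on its axis, half-way up (85 mm above the underside).
- jigger_center (a point): steel double-cone jigger, 43 mm across, 70 mm high, standing loose among the things to be moved; stays there. Point at its centre.
Not all that is in view belongs to the job. What is shaped like the part that bears pepper_mill_center but purple is not meant.

How it is judged:
By the outcome, as a careful person would: the job done as asked, in the order asked, and still so for the second after the job is handed in, with the robot touching nothing.
It also fails if it takes over 144 s, if anything falls off the work surface, if the arm or the gripper's body presses on something with over 40 N, if the wrist force passes 120 N, or if a joint passes its speed limit or range.

### The arm

A 6-joint arm with a two-finger parallel gripper is mounted at the origin on a cart in front of the work surface, level with it; the furniture and walls round the work are solid. World frame = base frame: x ahead of the robot, y to its left, z up, the work surface at z = 0. Lengths are in mm, angles in rad, forces in N, time in s.
With the tool pointing down it reaches from about 350 to 875 mm from the base axis. Payload 4.2 kg.
Tool frame: the origin (TCP) lies at the very end of the fingers, on their centre line; the grasp point (between the pads) lies 19 mm behind it (arm.pinch_z is the distance from the TCP to the grasp point, in mm); x points along the fingers, y is the direction in which the jaws open and shut, and the axes are right-handed (so a half turn about x gives the same grasp; the last joint's range is limited). The gripper opens to 85 mm and grips with 20 to 120 N. Pads are 22 mm wide; open, the fingers measure 114 mm over their backs; the gripper's body (76 mm by 85 mm) begins 54 mm behind the grasp point. The pads swing forward as they close: fully open they stand 13 mm farther back than shut.
Start: joints at [-0.929, 0.385, 0.008, 0, -1.194, -0.259], TCP at [233.463, -579.736, 231.312] pointing down, gripper open.
Joint ranges: [-3.14, 3.14], [-1.21, 2.06], [-1.07, 1.41], [-3.16, 2.05], [-2.99, -0.16], [-3.1, 3.1]. Speed limits (rad/s): [2.79, 2.79, 3.14, 3.14, 3.14, 3.14].

### API

Orientations are given as a unit quaternion [x, y, z, w].
In Python, from bench import arm gives the robot as it stands.
- The arm moves only by the tool drive_tool, never from a script. Its argument "motion" is a list of rows, each a list of 4 numbers: the shift along the tool's x, y, z in mm, then the turn about the tool's x in degrees. In form: [[dx, dy, dz, spin], ...]. A call has 1 to 10 rows; each row shifts and turns the commanded pose from where the row before left it, along the tool's axes as they then stand; what a row does not reach is not made up. A row lasts 1/12 s, in which the tool goes at most 41.7 mm and 7.16 degrees, less where a joint would pass 70% of its speed; a pose out of reach is approached as far as the arm can. A call with a gripper value outside its range is refused whole. "grip" is the finger opening in mm, from 0 to 85.4, set as the call begins (left out, the last holds). The fingers move at their own pace and stop on an object; the grip force is fixed at half the most. Time passes only in rows, so rows that do not move let the fingers close. It gives the time, the measured TCP pose, the force and the opening at its end, in the units of the state.
- arm.read_state(): the state, without advancing time (a new reading comes with each control period).
- arm.get_image(name): name is "side" or "top" or "wrist"; returns the picture (420x560x3 uint8, red, green, blue); there is no depth.
- arm.calibration(name): a dict with "K" (3x3 intrinsics, pixels), "eye" and "attitude" of the camera in the world; the wrist camera has in their place "T_tool_cam" (4x4, takes a point from camera to tool coordinates, whose origin is the TCP and whose axes are the tool frame's). Camera axes: x right, y up, looking along -z (the intrinsics and any distortion apply to the point x, -y, -z); pixel columns grow to the right and rows downward; lengths in mm; the calibration is good to about 2 mm. A picture is of the moment at which its call begins: read the wrist's pose just before it. calibration takes no time and is no camera call.
- arm.job_done(): hands the job in, once; it reports no verdict.
The state is a dict: "clock": time; "joints": joint angles; "joint_vel": joint speeds; "joint_efforts": joint torques, N m; "position": TCP position; "ee_rot": TCP orientation; "contact_force": force on the tool from outside, world axes, zero at the start; "wrist_torque": the same for the moment, N m; "gripper_width": finger opening in mm.
Only numpy, scipy, OpenCV 4.12 (cv2) and the standard library are available. Lean on these libraries where they do the work, as an engineer would, in place of code of your own. Each camera call takes 0.05 s, during which the arm holds its last target. There are 200 camera calls.

## Working session

There is one attempt and no reset: what is moved stays moved. The work goes in short steps, Python scripts to look and compute and a tool call to move; the robot and the scene stay as the last step left them, time stands still between calls to the robot, and variables do not carry over. Pictures are saved under pics/ and viewed, about 12 in all and at most 16, crops included, and the job is handed in when it is done.

Besides the shell and the picture viewer there is one more tool, called after "Call:" as name(argument=value, ...), one argument or row to a line, values as JSON. drive_tool: Moves the arm, as the interface text tells. Its arguments: {"type":"object","properties":{"motion":{"type":"array"},"grip":{"type":"number"}},"required":["motion"]}

```bash
ls; mkdir -p pics; python3 - <<'E'
from bench import arm
import cv2
print(arm.read_state()); print(arm.pinch_z)
for n in ["side","top","wrist"]:
    print(n,arm.calibration(n))
    cv2.imwrite(f"pics/{n}0.png",arm.get_image(n)[:,:,::-1])
E
```

```text
pics
{'clock': 0.0, 'joints': array([-9.29405675e-01,  3.85541838e-01,  6.62148015e-03, -5.51083987e-04,
       -1.19403634e+00, -2.58582248e-01]), 'joint_vel': array([-7.65803450e-04,  7.90728438e-04, -1.32708883e-03, -6.80148711e-04,
        8.96580873e-05, -1.06121575e-03]), 'joint_efforts': array([ 2.81176006e-03, -3.92285335e+01,  1.88399416e+01,  4.18609634e+00,
       -4.66902566e-03,  1.89654492e-05]), 'position': array([ 233.2446533 , -579.19458151,  230.22106667]), 'ee_rot': array([-0.13368114,  0.69437604,  0.13521422,  0.69403774]), 'contact_force': array([ 1.39076428,  0.80559465, -0.57340618]), 'wrist_torque': array([-0.03458536, -0.00053909, -0.03354447]), 'gripper_width': 85.10742977135538}
18.700000000000003
side {'K': array([[517.8978343 ,   0.        , 276.49253323],
       [  0.        , 517.8978343 , 206.83393014],
       [  0.        ,   0.        ,   1.        ]]), 'eye': array([ 235.57003507, 1185.91060296,  815.80922698]), 'attitude': array([-0.04460789,  0.48109075,  0.87117434, -0.08727601])}
top {'K': array([[393.26899718,   0.        , 280.24899215],
       [  0.        , 393.26899718, 215.97768169],
       [  0.        ,   0.        ,   1.        ]]), 'eye': array([3.41873300e+02, 6.42471527e-01, 1.10087071e+03]), 'attitude': array([-0.04328243,  0.02841079,  0.71654668, -0.69561506])}
wrist {'K': array([[376.98876318,   0.        , 278.08967986],
       [  0.        , 376.98876318, 208.7122252 ],
       [  0.        ,   0.        ,   1.        ]]), 'T_tool_cam': array([[ 1.97257437e-04,  2.74526699e-01, -9.61579457e-01,
        -1.42686925e+02],
       [ 9.99999840e-01,  4.54837254e-04,  3.34992988e-04,
         8.80789125e-01],
       [ 5.29326679e-04, -9.61579370e-01, -2.74526566e-01,
        -6.93757723e+01],
       [ 0.00000000e+00,  0.00000000e+00,  0.00000000e+00,
         1.00000000e+00]])}
```

View pics/side0.png

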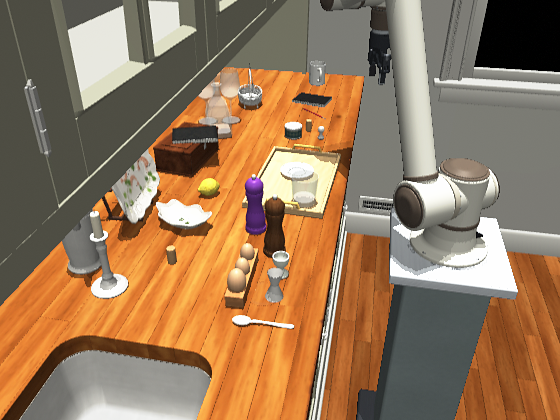

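View pics/top0.png

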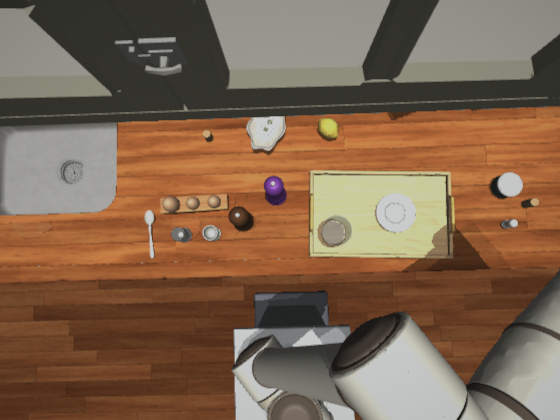

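The top view shows:
- Eggs: large egg (171,204), small eggs (193,203) and (214,202).
- Spoon: from bowl (150,216) to handle (152,256).
- Jigger (181,234), with the egg cup at (211,233).
- Mills: dark one (241,217); the purple decoy is at (274,187).
- Tray: tumbler (333,232), saucer (396,213).

In the side view the dark mill is at (275,228), purple mill (255,205), egg cup (281,262), jigger (275,285), large egg (236,280) and spoon bowl (240,321).

Other things to avoid mistaking: the shakers far right in the top view (512,224), (534,203) and the candlestick.

```bash
cat > h.py <<'E'
from bench import arm
import numpy as np, cv2
from scipy.spatial.transform import Rotation as R
def cam(n, st=None):
    c=arm.calibration(n)
    if n=="wrist":
        st=st or arm.read_state(); Q=R.from_quat(st["ee_rot"]).as_matrix(); T=c["T_tool_cam"]
        return c["K"], Q@T[:3,3]+st["position"], Q@T[:3,:3]
    return c["K"], c["eye"], R.from_quat(c["attitude"]).as_matrix()
def ray(c,px):
    K,e,A=c; u=np.linalg.solve(K,[px[0],px[1],1.]); d=A@(u*[1,-1,-1]); return e,d/np.linalg.norm(d)
def onz(c,px,z):
    e,d=ray(c,px); return e+d*(z-e[2])/d[2]
def proj(c,P):
    K,e,A=c; p=A.T@(np.asarray(P,float)-e); q=K@(p*[1,-1,-1]); return q[:2]/q[2]
def tri(obs):
    M=np.zeros((3,3)); b=np.zeros(3)
    for c,px in obs:
        e,d=ray(c,px); N=np.eye(3)-np.outer(d,d); M+=N; b+=N@e
    P=np.linalg.solve(M,b); return P,[np.round(proj(c,P)-px,1) for c,px in obs]
def yaw(st): # world angle of jaw (tool y) axis, deg
    m=R.from_quat(st["ee_rot"]).as_matrix(); return np.degrees(np.arctan2(m[1,1],m[0,1]))
def go(xy,z,jaw=None,st=None):
    """tool-axis shift from here to TCP (xy,z), and spin that puts jaw axis at angle jaw (mod 180)"""
    st=st or arm.read_state(); m=R.from_quat(st["ee_rot"]).as_matrix()
    d=m.T@(np.array([*xy,z])-st["position"]); s=0
    if jaw is not None: s=-((jaw-yaw(st)+90)%180-90)
    print("shift",np.round(d,1),"spin",round(s,1),"jawnow",round(yaw(st),1),"pos",np.round(st["position"],1),"F",np.round(st["contact_force"],1),"t",round(st["clock"],2),"tilt",np.round(m[:,0],3))
def snap(n,name):
    st=arm.read_state(); c=cam(n,st); im=arm.get_image(n)[:,:,::-1].copy(); cv2.imwrite(f"pics/{name}.png",im)
    np.save(f"pics/{name}.npy",np.array([*c[0].ravel(),*c[1],*c[2].ravel()])); return im,c
def load(name):
    a=np.load(f"pics/{name}.npy"); return cv2.imread(f"pics/{name}.png"),(a[:9].reshape(3,3),a[9:12],a[12:].reshape(3,3))
E
python3 - <<'E'
from h import *
t=cam("top");s=cam("side")
for n,px,z in [("bigegg",(171,204),75),("eggA",(193,203),64),("eggB",(214,202),64),("bowl",(150,216),5),("handle",(152,256),5),("jig",(181,234),70),("cup",(211,233),55),("mill",(239,215),165),("purple",(274,183),160),("tumb",(333,232),90),("saucer",(396,213),15),("tray1",(311,172),22),("tray2",(450,257),22)]:
    print(n,np.round(onz(t,px,z)))
for n,a,b in [("mill",(239,214),(277,200)),("cup",(211,232),(281,255)),("egg",(171,203),(236,270)),("saucer",(396,213),(296,171)),("jig",(181,233),(275,271))]:
    P,r=tri([(t,a),(s,b)]);print(n,np.round(P),r)
go((520,250),330,0)
E
```

```text
bigegg [487. 309.  75.]
eggA [490. 253.  64.]
eggB [491. 197.  64.]
bowl [465. 390.   5.]
handle [352. 383.   5.]
jig [407. 284.  70.]
cup [409. 207.  55.]
mill [443. 118. 165.]
purple [519.  32. 160.]
tumb [ 400. -114.   90.]
saucer [ 451. -298.   15.]
tray1 [572. -67.  22.]
tray2 [ 326. -434.   22.]
mill [444. 119. 151.] [array([0.1, 0.9]), array([-0.9, -0.1])]
cup [413. 208.  52.] [array([-0.1, -0.5]), array([0.5, 0.1])]
egg [494. 310.  74.] [array([-0.3, -1.4]), array([1.6, 0.3])]
saucer [ 456. -299.   10.] [array([-0.2, -1.5]), array([1.3, 0.1])]
jig [412. 286.  65.] [array([-0.1, -0.5]), array([0.6, 0.1])]
shift [-98.5 662.5 575.7] spin -68.1 jawnow 111.9 pos [ 233.3 -579.4  230.5] F [-1.   0.1 -1.1] t 0.15 tilt [-0.001  0.001 -1.   ]
```

Call:
drive_tool(
  motion=[
    [0,0,0,5.5],
    [0,0,0,5.5],
    [0,0,0,5.5],
    [0,0,0,5.5],
    [-10,0,0,0],
    [-10,0,0,0],
  ],
  grip=60,
)

```text
clock: 0.65
position: [233.2, -579.5, 251.3]
ee_rot: [0.0, 0.708, 0.001, 0.707]
contact_force: [-0.6, -0.5, 0.4]
gripper_width: 59.9
```

Call:
drive_tool(
  motion=[
    [0,30,16,0],
    [0,30,16,0],
    [0,30,16,0],
    [0,30,16,0],
    [0,30,16,0],
    [0,30,16,0],
    [0,30,16,0],
    [0,30,16,0],
    [0,30,16,0],
    [0,20,16,0],
  ],
)

```text
clock: 1.48
position: [394.5, -287.9, 253.0]
ee_rot: [-0.001, 0.706, 0.001, 0.708]
contact_force: [-0.2, -0.1, 0.4]
gripper_width: 59.8
```

Call:
drive_tool(
  motion=[
    [0,0,0,0],
    [0,0,0,0],
    [0,0,0,0],
  ],
)

```text
clock: 1.73
position: [394.0, -290.1, 252.1]
ee_rot: [-0.0, 0.707, -0.0, 0.707]
contact_force: [-0.1, 0.0, -0.2]
gripper_width: 60.3
```

```bash
python3 - <<'E'
from h import *
snap("wrist","wa"); go((390,-130),250,90)
E
```

```text
shift [  1.8 160.4  -3.8] spin -0.1 jawnow 89.9 pos [ 393.6 -290.4  251.9] F [ 0.2  0.6 -0.3] t 1.78 tilt [ 0.001 -0.    -1.   ]
```

Call:
drive_tool(
  motion=[
    [0,32,0,0],
    [0,32,0,0],
    [0,32,0,0],
    [0,32,0,0],
    [0,32,0,0],
    [0,0,0,0],
    [0,0,0,0],
    [0,0,0,0],
  ],
)

```text
clock: 2.45
position: [394.0, -130.6, 251.6]
ee_rot: [0.001, 0.707, -0.001, 0.707]
contact_force: [-0.3, 0.3, 0.8]
gripper_width: 59.4
```

```bash
python3 - <<'E'
from h import *
snap("wrist","wb"); go((390,200),250,90)
E
```

```text
shift [  1.4 330.9  -4.8] spin -0.2 jawnow 89.8 pos [ 393.9 -130.9  251.4] F [-0.6 -0.4  0. ] t 2.5 tilt [ 0. -0. -1.]
```

Call:
drive_tool(
  motion=[
    [-2,33,0,0],
    [-2,33,0,0],
    [-2,33,0,0],
    [-2,33,0,0],
    [-2,33,0,0],
    [-2,33,0,0],
    [-2,33,0,0],
    [-2,33,0,0],
    [-2,33,0,0],
    [-2,33,0,0],
  ],
)

```text
clock: 3.33
position: [395.0, 200.5, 271.4]
ee_rot: [0.001, 0.707, -0.001, 0.707]
contact_force: [0.9, 0.1, 0.4]
gripper_width: 60.3
```

Call:
drive_tool(
  motion=[
    [0,0,0,0],
    [0,0,0,0],
    [0,0,0,0],
  ],
)

```text
clock: 3.58
position: [394.8, 199.1, 270.8]
ee_rot: [0.001, 0.707, -0.001, 0.707]
contact_force: [-0.0, -0.0, 0.0]
gripper_width: 60.1
```

```bash
python3 - <<'E'
from h import *
snap("wrist","wc")
E
```

Call:
drive_tool(
  motion=[
    [0,30,0,0],
    [0,30,0,0],
    [0,30,0,0],
    [0,30,0,0],
    [0,0,0,0],
    [0,0,0,0],
    [0,0,0,0],
  ],
)

```text
clock: 4.22
position: [394.8, 318.7, 271.1]
ee_rot: [0.001, 0.707, -0.001, 0.707]
contact_force: [0.3, 0.8, 0.1]
gripper_width: 60.1
```

```bash
python3 - <<'E'
from h import *
snap("wrist","wd"); go((411,208),150,0)
t=[load(n)[0] for n in ("wa","wb","wc","wd")]
E
```

```text
shift [ 121.3 -110.4   16.6] spin 89.8 jawnow 89.8 pos [394.8 318.5 271.3] F [-0.5 -0.6  0.3] t 4.27 tilt [-0. -0. -1.]
```

View pics/wa.png

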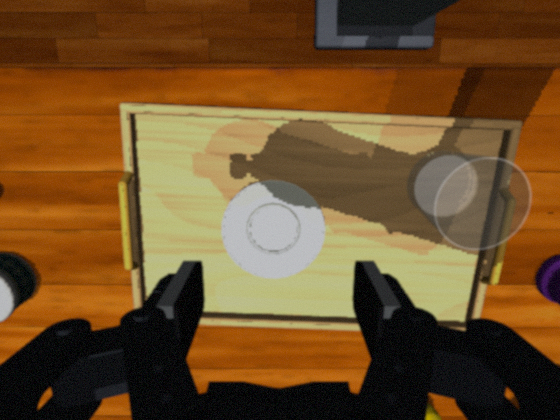

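View pics/wc.png

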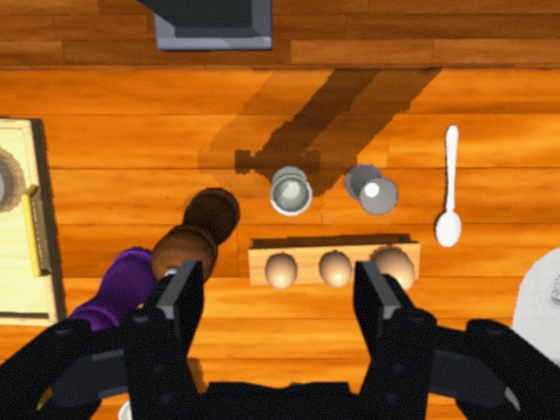

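View pics/wd.png

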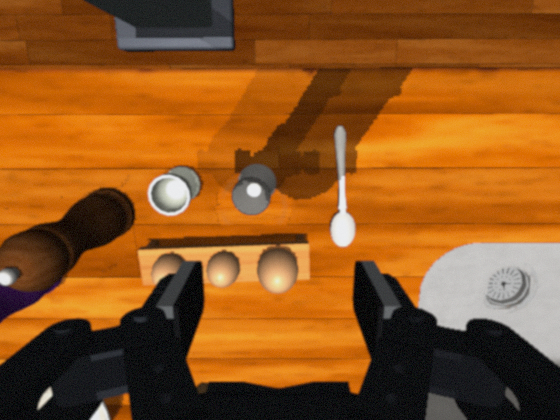

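View wa: saucer ring at (274,228), tumbler mouth near (482,204) and base near (446,186). View wc: egg cup (291,195, white with a mouth), jigger (375,192, grey), large egg (394,267). View wd: large egg (278,269), spoon from (340,128) to (343,230). Candidates in wc are settled: cup white (291,195) against jigger (375,192), dark mill head (185,250) against purple (125,280). Next, one composite close crop.

```bash
python3 - <<'E'
from h import *
def tile(n,cx,cy,h=32):
    im,_=load(n); t=cv2.resize(im[cy-h:cy+h,cx-h:cx+h],(256,256),interpolation=cv2.INTER_CUBIC)
    for k in range(0,2*h,10):
        x=int(k*128/h); cv2.line(t,(x,0),(x,5),(0,255,0),1); cv2.line(t,(0,x),(5,x),(0,255,0),1)
    cv2.putText(t,f"{n} {cx-h},{cy-h}",(8,250),0,.45,(0,255,0),1); return t
M=np.vstack([np.hstack([tile("wc",291,195),tile("wd",175,190),tile("wd",254,190)]),np.hstack([tile("wd",278,268),tile("wc",400,265),tile("wc",190,245,50)])])
cv2.imwrite("pics/m1.png",M)
# spoon, saucer by masks
for n,roi in [("wc",(420,110,490,260)),("wd",(325,110,365,258))]:
    im,c=load(n); x0,y0,x1,y1=roi; hsv=cv2.cvtColor(im[y0:y1,x0:x1],cv2.COLOR_BGR2HSV)
    m=((hsv[...,1]<90)&(hsv[...,2]>90)).astype(np.uint8)
    cs=max(cv2.findContours(m,0,1)[0],key=cv2.contourArea)[:,0]+[x0,y0]
    pts=np.array([onz(c,p,5)[:2] for p in cs]); 
    w=cv2.minAreaRect(pts.astype(np.float32)); print(n,"spoon",w, pts.min(0),pts.max(0))
sa=[]
for n,roi in [("wa",(200,160,345,300)),("wb",(40,160,190,300)),("wb",None)]:
    if roi is None: break
    im,c=load(n); x0,y0,x1,y1=roi; hsv=cv2.cvtColor(im[y0:y1,x0:x1],cv2.COLOR_BGR2HSV)
    m=((hsv[...,1]<40)&(hsv[...,2]>70)).astype(np.uint8)
    cs=max(cv2.findContours(m,0,1)[0],key=cv2.contourArea)
    el=cv2.fitEllipse(cv2.convexHull(cs)); ctr=np.array(el[0])+[x0,y0]; print(n,el,ctr,onz(c,ctr,21)); sa.append((c,ctr))
print(tri(sa))
E
```

```text
wc spoon ((418.80218505859375, 386.93603515625), (137.8704071044922, 28.435972213745117), 7.321626663208008) [349.82079144 378.39163392] [486.97266679 407.67227274]
wd spoon ((418.2545166015625, 389.7340393066406), (137.7832489013672, 27.474864959716797), 2.9697866439819336) [349.56630407 378.29007483] [486.88194181 406.28610256]
wa ((72.58352661132812, 69.18797302246094), (97.94610595703125, 103.7905502319336), 94.46159362792969) [272.58352661 229.18797302] [ 453.58828512 -295.22494106   21.        ]
wb ((80.5923843383789, 69.45313262939453), (95.35665130615234, 108.08192443847656), 119.81333923339844) [120.59238434 229.45313263] [ 453.14842969 -294.82964969   21.        ]
(array([ 453.66292667, -295.23736217,   20.14856097]), [array([ 0. , -0.2]), array([-0. ,  0.2])])
```

View pics/m1.png

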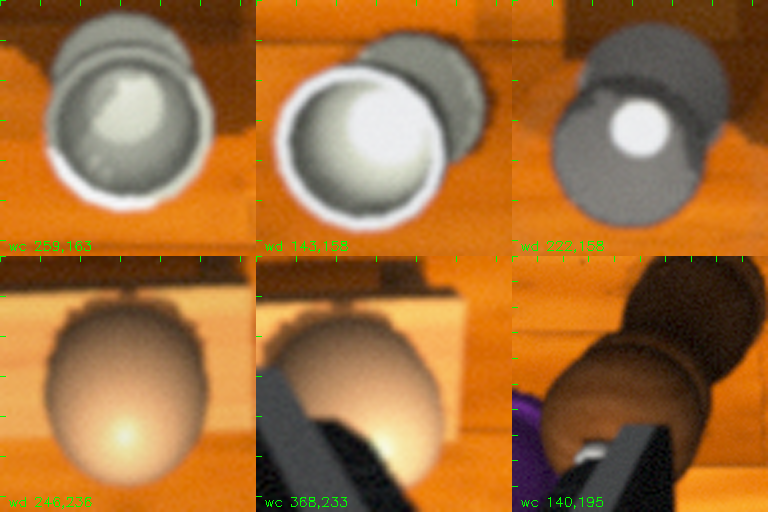

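```bash
python3 - <<'E'
from h import *
wc=load("wc")[1];wd=load("wd")[1];wa=load("wa")[1];wb=load("wb")[1];t=cam("top");s=cam("side")
print("cup rim",tri([(wc,(291.5,195.2)),(wd,(169,195))]), tri([(t,(211,232)),(s,(281,255))]))
print("egg wd z56",onz(wd,(277.7,271),56))
print("jig",onz(wd,(222+ (632-512)/4,158+148/4),70))
print("spoon tips",[onz(c,p,5).round(1) for c,p in [(wc,(453,128)),(wc,(448,235)),(wd,(340,128)),(wd,(343,235))]])
# rack edges direction in wd: bar top line
print("rack",[onz(wd,p,34).round(1) for p in [(150,249),(307,244)]],[onz(wc,p,34).round(1) for p in [(252,250),(416,243)]])
# tray direction from front/back outer rims, wa
print("tray front",[onz(wa,p,22).round(1) for p in [(122,104),(518,122)]],"back",[onz(wa,p,22).round(1) for p in [(142,326),(345,330)]])
# spoon axis: median row centres
for n,roi in [("wc",(420,110,490,260)),("wd",(325,110,365,258))]:
    im,c=load(n); x0,y0,x1,y1=roi; h=cv2.cvtColor(im[y0:y1,x0:x1],cv2.COLOR_BGR2HSV)
    m=(h[...,1]<90)&(h[...,2]>90); k,_,st,_=0,0,0,0
    n_,lab,st,_=cv2.connectedComponentsWithStats(m.astype(np.uint8)); m=lab==1+np.argmax(st[1:,4])
    P=np.array([onz(c,(x0+(np.flatnonzero(r)[0]+np.flatnonzero(r)[-1])/2,y0+i),5)[:2] for i,r in enumerate(m) if r.any()])
    f=np.polyfit(P[:,0],P[:,1],1); print(n,"slope deg",np.degrees(np.arctan(f[0])),"x",P[:,0].min(),P[:,0].max(),"mid",P[:,0].min()/2+P[:,0].max()/2,np.polyval(f,418))
go((411,208),150,0)
E
```

```text
cup rim (array([413.0766628 , 212.68050268,  56.00731345]), [array([ 0. , -0.2]), array([0. , 0.2])]) (array([412.74597247, 208.12652529,  52.46237193]), [array([-0.1, -0.5]), array([0.5, 0.1])])
egg wd z56 [494.21640424 318.61938558  56.        ]
jig [409.68739203 294.82681814  70.        ]
spoon tips [array([352.9, 385.4,   5. ]), array([473.4, 394.5,   5. ]), array([352.7, 385.2,   5. ]), array([473.3, 393.7,   5. ])]
rack [array([478.3, 180.6,  34. ]), array([473. , 350.2,  34. ])] [array([479.5, 171.1,  34. ]), array([471.9, 347.5,  34. ])]
tray front [array([ 327.2, -438.2,   22. ]), array([344. , -58.1,  22. ])] back [array([ 568.9, -443.2,   22. ]), array([ 573.9, -213.7,   22. ])]
wc slope deg 4.594985758155003 x 349.826083166782 486.9644045513895 mid 418.3952438590858 389.62600062295627
wd slope deg 3.957848439960941 x 349.5680155745188 486.8736635771297 mid 418.22083957582424 389.2282648096614
shift [ 121.3 -110.4   16.6] spin 89.8 jawnow 89.8 pos [394.8 318.5 271.3] F [-0.5 -0.6  0.3] t 4.27 tilt [-0. -0. -1.]
```

Call:
drive_tool(
  motion=[
    [9,0,0,-6.9],
    [9,0,0,-6.9],
    [9,0,0,-6.9],
    [9,0,0,-6.9],
    [9,0,0,-6.9],
    [9,0,0,-6.9],
    [9,0,0,-6.9],
    [9,0,0,-6.9],
    [9,0,0,-6.9],
  ],
)

```text
clock: 5.02
position: [394.8, 318.6, 190.4]
ee_rot: [-0.366, 0.605, 0.366, 0.605]
contact_force: [-1.0, -0.4, 0.6]
gripper_width: 60.1
```

Call:
drive_tool(
  motion=[
    [9,0,0,-7],
    [9,0,0,-7],
    [9,0,0,-7],
    [9,0,0,-7],
    [0,-6,-35,0],
    [0,-6,-35,0],
    [0,-6,-35,0],
    [0,0,0,0],
    [0,0,0,0],
  ],
)

```text
clock: 5.77
position: [412.8, 212.4, 154.9]
ee_rot: [-0.499, 0.501, 0.499, 0.501]
contact_force: [1.3, -0.2, -0.5]
gripper_width: 60.2
```

```bash
python3 - <<'E'
from h import *
print(arm.read_state()["joints"].round(2))
im,c=snap("wrist","we"); go((413,212.7),32,0)
print(proj(c,(413,212.7,55)),proj(c,(494,318.6,56)))
E
```

```text
[ 0.83  0.19 -0.48  0.   -0.9  -0.83]
shift [ 1.23e+02  1.00e-01 -1.20e+00] spin -0.1 jawnow 179.9 pos [413.  213.8 155. ] F [-0.6 -0.   0.8] t 5.82 tilt [ 0.001  0.001 -1.   ]
[277.76570918 208.33612099] [169.54511354 346.010614  ]
```

View pics/we.png

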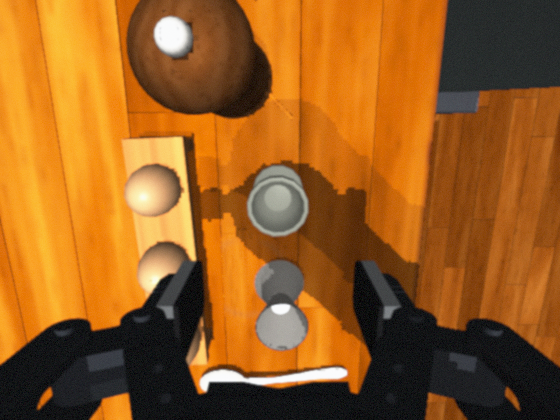

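The cup rim is at (278,206) against a predicted (278,208), so the position is confirmed.

Call:
drive_tool(
  motion=[
    [30,0,-1,0],
    [30,0,0,0],
    [30,0,0,0],
    [20,0,0,0],
    [16,0,0,0],
    [0,0,0,0],
  ],
)

```text
clock: 6.32
position: [411.1, 213.2, 25.6]
ee_rot: [-0.5, 0.502, 0.5, 0.498]
contact_force: [-0.9, -0.2, -0.0]
gripper_width: 59.8
```

Call:
drive_tool(
  motion=[
    [0,0,0,0],
    [0,0,0,0],
    [0,0,0,0],
    [0,0,0,0],
    [0,0,0,0],
  ],
  grip=25,
)

```text
clock: 6.73
position: [413.3, 214.9, 29.5]
ee_rot: [-0.5, 0.499, 0.5, 0.501]
contact_force: [-0.2, 1.0, 3.1]
gripper_width: 38.0
```

Call:
drive_tool(
  motion=[
    [0,0,0,0],
    [0,0,0,0],
    [-5,0,0,0],
    [-10,0,0,0],
    [-20,0,0,0],
    [-30,0,0,0],
    [-30,0,0,0],
    [-30,0,0,0],
    [0,0,0,0],
    [0,0,0,0],
  ],
)

```text
clock: 7.57
position: [412.9, 214.5, 154.9]
ee_rot: [-0.5, 0.499, 0.5, 0.501]
contact_force: [-0.3, -0.4, -1.9]
gripper_width: 38.7
```

```bash
python3 - <<'E'
from h import *
im,c=snap("wrist","wf"); go((453.5,-295),150,0); st=arm.read_state(); print(st["gripper_width"])
cv2.imwrite("pics/wf2.png",np.hstack([cv2.resize(im[190:420,150:410],None,fx=1.5,fy=1.5), cv2.resize(snap("side","sf")[0][180:330,200:350],(345,345),interpolation=cv2.INTER_CUBIC)]))
E
```

```text
shift [   3.   -41.5 -508.7] spin -0.0 jawnow 180.0 pos [412.  213.7 153.4] F [-0.8 -0.5 -0.8] t 7.62 tilt [-0.     0.001 -1.   ]
37.78084184563653
```

View pics/wf2.png

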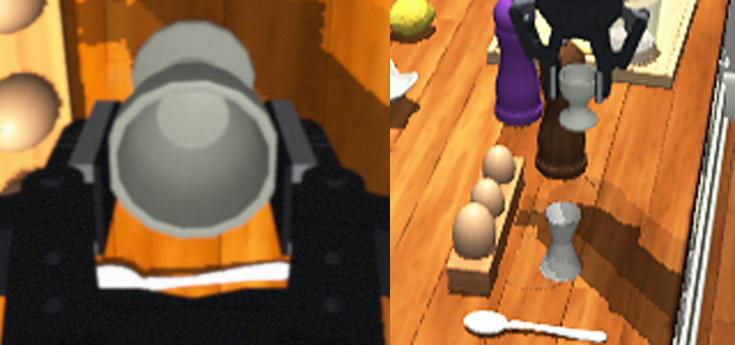

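The cup is held upright between the pads, with its rim centre near (278,296) in the wrist picture. I'll measure its offset from the TCP.

```bash
python3 - <<'E'
from h import *
im,c=load("wf"); z=153.8
for zz in (178,180,182): print(onz(c,(278,190+158/1.5),zz))
# cup foot (top crop) circle center approx
print("foot",onz(c,(150+193/1.5,190+80/1.5),z+27-55+5))
# tray edges via line fit in wa/wb: tray rim colour boundary
for n,rows,cols in [("wa",(85,135),(150,480)),("wb",(85,135),(20,330)),("wa",(305,345),(210,345)),("wb",(305,345),(40,180))]:
    im,c=load(n); b=im[...,0].astype(float); b=cv2.GaussianBlur(b,(5,5),1)
    g=np.gradient(b,axis=0)[rows[0]:rows[1],cols[0]:cols[1]]
    if rows[0]>200: g=-g
    r=rows[0]+g.argmax(0); x=np.arange(*cols); P=np.array([onz(c,(u,v),22) for u,v in zip(x,r)])
    for _ in range(4):
        f=np.polyfit(P[:,1],P[:,0],1); e=abs(np.polyval(f,P[:,1])-P[:,0]); P=P[e<=max(np.percentile(e,85),.8)]
    print(n,rows,"angle",np.degrees(np.arctan(f[0])),"x at y=-295",np.polyval(f,-295),len(P))
E
```

```text
[412.88191955 211.60317921 178.        ]
[412.87691463 210.49173882 180.        ]
[412.87190972 209.38029844 182.        ]
foot [412.6747159  210.43487795 130.8       ]
wa (85, 135) angle 2.544666171241892 x at y=-295 331.5323824163872 328
wb (85, 135) angle 2.47814784193662 x at y=-295 331.38121566460586 307
wa (305, 345) angle 2.5090226996006564 x at y=-295 570.5902522512959 96
wb (305, 345) angle 1.601740290219089 x at y=-295 551.3197268064378 73
```

Call:
drive_tool(
  motion=[
    [-35,0,0,0],
    [-36,0,0,0],
    [-36,0,0,0],
    [0,-3,-38,0],
    [0,-3,-38,0],
    [0,-3,-38,0],
    [0,-3,-38,0],
    [0,-3,-38,0],
    [0,-3,-38,0],
    [0,-3,-38,0],
  ],
)

```text
clock: 8.5
position: [432.5, -53.8, 258.6]
ee_rot: [-0.499, 0.501, 0.501, 0.499]
contact_force: [1.6, 0.8, -0.6]
gripper_width: 38.4
```

Call:
drive_tool(
  motion=[
    [0,-3,-38,0],
    [0,-3,-38,0],
    [0,-3,-38,0],
    [0,-3,-38,0],
    [0,-3,-38,0],
    [0,-7,-50,0],
    [20,0,-10,0],
    [20,0,0,0],
    [0,0,0,0],
    [0,0,0,0],
  ],
)

```text
clock: 9.33
position: [453.3, -293.0, 217.8]
ee_rot: [-0.498, 0.501, 0.502, 0.499]
contact_force: [0.0, -0.2, 0.2]
gripper_width: 38.2
```

```bash
python3 - <<'E'
from h import *
im,c=snap("wrist","wg"); go((453,-292.5),110,0)
print(proj(c,(453.5,-295,13)),proj(c,(453.5,-295,21)))
E
```

```text
shift [109.6   1.1   0.5] spin 0.1 jawnow -179.9 pos [ 454.4 -293.   219.6] F [-0.  -0.4 -0.3] t 9.38 tilt [-0.003  0.    -1.   ]
[276.43913246 174.90476085] [276.45944382 176.5683806 ]
```

View pics/wg.png

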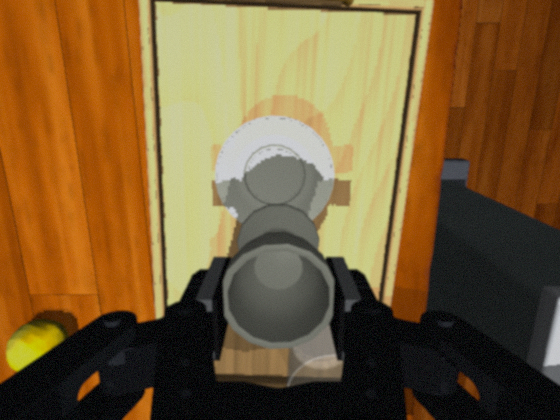

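Ring centre is near (275.5,175) against the predicted (276.4,175), so the cup is lined up. Lowering it now.

Call:
drive_tool(
  motion=[
    [30,0,0,0],
    [30,0,0,0],
    [30,0,0,0],
    [30,0,0,0],
    [30,0,0,0],
    [14,0,0,0],
    [6,0,0,0],
    [0,0,0,0],
    [0,0,0,0],
    [0,0,0,0],
  ],
)

```text
clock: 10.22
position: [456.3, -293.4, 52.2]
ee_rot: [0.502, -0.499, -0.499, -0.5]
contact_force: [0.5, -0.8, -0.5]
gripper_width: 37.9
```

Call:
drive_tool(
  motion=[
    [2,0,0,0],
    [0,0,0,0],
    [2,0,0,0],
    [0,0,0,0],
    [0,0,0,0],
  ],
)

```text
clock: 10.63
position: [454.6, -293.2, 46.4]
ee_rot: [0.5, -0.5, -0.5, -0.5]
contact_force: [0.4, -0.0, -1.4]
gripper_width: 38.0
```

```bash
python3 - <<'E'
from h import *
go((454,-292.5),42,0)
E
```

```text
shift [4.4 0.6 0.7] spin 0.0 jawnow -180.0 pos [ 454.6 -293.2   46.4] F [ 0.4 -0.  -1.4] t 10.63 tilt [ 0. -0. -1.]
```

Call:
drive_tool(
  motion=[
    [2,0,0,0],
    [0,0,0,0],
    [0,0,0,0],
    [1,0,0,0],
    [0,0,0,0],
    [0,0,0,0],
    [1,0,0,0],
    [0,0,0,0],
    [0,0,0,0],
  ],
)

```text
clock: 11.38
position: [454.8, -293.2, 42.5]
ee_rot: [0.5, -0.5, -0.5, -0.5]
contact_force: [0.7, 0.2, -0.4]
gripper_width: 37.7
```

```bash
python3 - <<'E'
from h import *
go((454,-292.5),42,0)
E
```

```text
shift [0.5 0.8 0.7] spin 0.0 jawnow -180.0 pos [ 454.8 -293.2   42.5] F [ 0.7  0.2 -0.4] t 11.38 tilt [ 0. -0. -1.]
```

Call:
drive_tool(
  motion=[
    [1,0,0,0],
    [0,0,0,0],
    [0,0,0,0],
  ],
)

```text
clock: 11.63
position: [454.9, -293.3, 42.4]
ee_rot: [0.501, -0.5, -0.5, -0.5]
contact_force: [-0.5, 1.5, 6.3]
gripper_width: 38.0
```

Call:
drive_tool(
  motion=[
    [1,0,0,0],
    [0,0,0,0],
    [0,0,0,0],
  ],
)

```text
clock: 11.88
position: [455.0, -293.4, 42.3]
ee_rot: [0.501, -0.5, -0.5, -0.5]
contact_force: [-2.9, 3.4, 12.4]
gripper_width: 38.0
```

Contact is at TCP z 42.4, which matches the well floor (the ring would have stopped it near 45). Releasing.

Call:
drive_tool(
  motion=[
    [-1,0,0,0],
    [0,0,0,0],
    [0,0,0,0],
    [0,0,0,0],
    [0,0,0,0],
  ],
  grip=64,
)

```text
clock: 12.3
position: [454.5, -293.1, 40.9]
ee_rot: [-0.5, 0.5, 0.5, 0.5]
contact_force: [0.2, 0.1, 0.6]
gripper_width: 64.1
```

Call:
drive_tool(
  motion=[
    [-10,0,0,0],
    [-25,0,0,0],
    [-38,0,0,0],
    [-38,0,0,0],
    [-38,0,0,0],
    [-38,0,0,0],
    [0,0,20,0],
    [0,0,0,0],
    [0,0,0,0],
    [0,0,0,0],
  ],
)

```text
clock: 13.13
position: [454.1, -273.1, 227.9]
ee_rot: [-0.5, 0.5, 0.501, 0.5]
contact_force: [-1.3, -0.2, -0.4]
gripper_width: 63.8
```

```bash
python3 - <<'E'
from h import *
im,c=snap("wrist","wh"); go((494,318.6),250,2)
print(proj(c,(454,-295,13)),proj(c,(454,-295,68)))
cv2.imwrite("pics/wh2.png",cv2.resize(im[90:290,170:380],None,fx=3,fy=3,interpolation=cv2.INTER_CUBIC))
E
```

```text
shift [-22.3 -40.2 591.9] spin -2.0 jawnow -180.0 pos [ 454.1 -273.3  227.5] F [-0.4 -0.1  0.4] t 13.18 tilt [-0.002  0.    -1.   ]
[277.87577337 152.51411786] [277.94612729 161.49701638]
```

View pics/wh2.png

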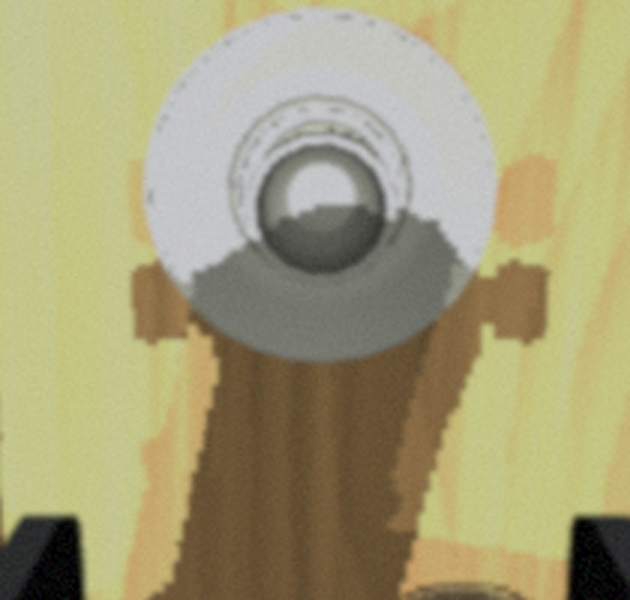

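Cup stands in the well: mouth centre at (277,159), ring centre at about (276.5,152). Both are within about 1.5 mm of the target. On to the egg.

Call:
drive_tool(
  motion=[
    [0,-2.7,39.5,0],
    [0,-2.7,39.5,0],
    [0,-2.7,39.5,0],
    [0,-2.7,39.5,0],
    [0,-2.7,39.5,0],
    [0,-2.7,39.5,0],
    [0,-2.7,39.5,0],
    [0,-2.7,39.5,0],
    [0,-2.7,39.5,0],
    [0,-2.7,39.5,0],
  ],
)

```text
clock: 14.02
position: [481.1, 123.3, 227.5]
ee_rot: [-0.5, 0.501, 0.5, 0.499]
contact_force: [0.7, -0.9, -0.3]
gripper_width: 64.1
```

Call:
drive_tool(
  motion=[
    [0,-2.7,39.5,0],
    [0,-2.7,39.5,0],
    [0,-2.7,39.5,0],
    [0,-2.7,39.5,0],
    [0,-2.2,39,-2],
    [20,0,0,0],
    [30,0,0,0],
    [17,0,0,0],
    [0,0,0,0],
    [0,0,0,0],
  ],
)

```text
clock: 14.85
position: [494.3, 318.1, 159.8]
ee_rot: [0.509, -0.492, -0.509, -0.49]
contact_force: [0.2, 0.4, 0.4]
gripper_width: 63.8
```

```bash
python3 - <<'E'
from h import *
im,c=snap("wrist","wi"); go((494,318.6),36,2)
print(proj(c,(494,318.6,56)))
cv2.imwrite("pics/wi2.png",cv2.resize(im[90:330,130:420],None,fx=2.5,fy=2.5,interpolation=cv2.INTER_CUBIC))
E
```

```text
shift [125.4   1.1   0. ] spin 0.0 jawnow -178.0 pos [495.1 318.7 161.4] F [0.3 0.2 0.7] t 14.9 tilt [ 0.    -0.001 -1.   ]
[278.19041038 207.64462773]
```

View pics/wi2.png

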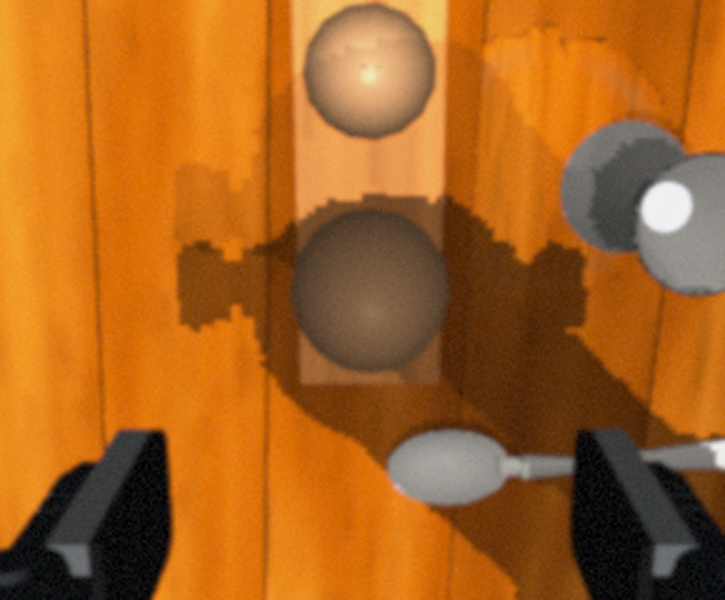

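Call:
drive_tool(
  motion=[
    [30,0,-1,0],
    [30,0,0,0],
    [30,0,0,0],
    [25,0,0,0],
    [10.5,0,0,0],
    [0,0,0,0],
    [0,0,0,0],
    [0,0,0,0],
  ],
)

```text
clock: 15.57
position: [495.8, 319.1, 38.1]
ee_rot: [0.509, -0.489, -0.509, -0.493]
contact_force: [-0.4, -0.6, -0.2]
gripper_width: 64.0
```

Call:
drive_tool(
  motion=[
    [0,0,0,0],
    [0,0,0,0],
    [0,0,0,0],
    [0,0,0,0],
    [0,0,0,0],
    [0,0,0,0],
    [0,0,0,0],
  ],
  grip=30,
)

```text
clock: 16.15
position: [495.0, 318.7, 37.9]
ee_rot: [0.509, -0.49, -0.509, -0.492]
contact_force: [-1.6, 0.5, 6.2]
gripper_width: 41.1
```

Call:
drive_tool(
  motion=[
    [-2,0,0,0],
    [-5,0,0,0],
    [-10,0,0,0],
    [-20,0,0,0],
    [-30,0,0,0],
    [-35,0,0,0],
    [-38,0,0,0],
    [-38,0,0,0],
    [-12,0,0,0],
    [0,0,0,0],
  ],
)

```text
clock: 16.98
position: [496.1, 319.2, 231.9]
ee_rot: [0.509, -0.487, -0.509, -0.495]
contact_force: [0.6, -0.3, 0.1]
gripper_width: 41.6
```

```bash
python3 - <<'E'
from h import *
im,c=snap("wrist","wj"); im2,_=snap("side","sj"); go((454.6,-296.7),150,0); print(arm.read_state()["gripper_width"])
cv2.imwrite("pics/wj2.png",np.hstack([cv2.resize(im[190:420,150:410],None,fx=1.5,fy=1.5), cv2.resize(im2[130:330,150:350],(345,345),interpolation=cv2.INTER_CUBIC)]))
E
```

```text
shift [  75.7   60.8 -612.7] spin 2.0 jawnow -178.0 pos [493.9 317.7 226.4] F [ 0.1 -0.  -1.4] t 17.08 tilt [ 0.     0.001 -1.   ]
41.28047085556976
```

View pics/wj2.png

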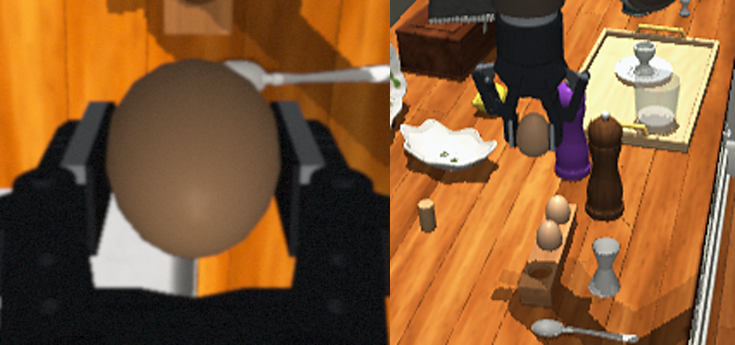

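```bash
python3 - <<'E'
from h import *
im,c=load("wj")
# TCP pose at that picture, from camera pose
T=arm.calibration("wrist")["T_tool_cam"]; Q=c[2]@T[:3,:3].T; p=c[1]-Q@T[:3,3]
print("tcp",p); 
for h in (16,20): print(Q.T@(onz(c,(278.7,294.7),p[2]+h)-p))
im,c=load("wh"); 
for z in (66,68): print("cup mouth",onz(c,(277,159.3),z))
E
```

```text
tcp [496.08569143 319.20598947 231.92306109]
[-15.9967575    0.18009708   0.82042508]
[-20.01224666   0.17250157  -1.38620254]
cup mouth [ 454.7641721  -296.47651252   66.        ]
cup mouth [ 454.76160977 -296.77514308   68.        ]
```

Call:
drive_tool(
  motion=[
    [0,0,0,2],
    [0,2.5,-38.4,0],
    [0,2.5,-38.4,0],
    [0,2.5,-38.4,0],
    [0,2.5,-38.4,0],
    [0,2.5,-38.4,0],
    [0,2.5,-38.4,0],
    [0,2.5,-38.4,0],
    [0,2.5,-38.4,0],
    [0,2.5,-38.4,0],
  ],
)

```text
clock: 17.92
position: [470.2, -29.7, 224.2]
ee_rot: [-0.499, 0.501, 0.501, 0.499]
contact_force: [1.1, 0.2, -1.2]
gripper_width: 41.2
```

Call:
drive_tool(
  motion=[
    [0,2.5,-38.4,0],
    [0,2.5,-38.4,0],
    [0,2.5,-38.4,0],
    [0,2.5,-38.4,0],
    [0,2.5,-38.4,0],
    [0,2.5,-38.4,0],
    [0,2.5,-38.4,0],
    [0,0,0,0],
    [0,0,0,0],
    [0,0,0,0],
  ],
)

```text
clock: 18.75
position: [453.6, -296.2, 224.1]
ee_rot: [-0.499, 0.501, 0.501, 0.5]
contact_force: [-0.2, -0.1, -0.2]
gripper_width: 41.3
```

```bash
python3 - <<'E'
from h import *
go((454.7,-296),68.5,0)
E
```

```text
shift [155.6  -1.6  -0. ] spin -0.0 jawnow 180.0 pos [ 453.6 -296.2  224.1] F [-0.2 -0.1 -0.2] t 18.75 tilt [-0.003  0.002 -1.   ]
```

Call:
drive_tool(
  motion=[
    [30,-1,0,0],
    [35,0,0,0],
    [35,0,0,0],
    [25,0,0,0],
    [15,0,0,0],
    [6,0,0,0],
    [0,0,0,0],
    [0,0,0,0],
    [0,0,0,0],
  ],
)

```text
clock: 19.5
position: [456.9, -296.4, 81.3]
ee_rot: [0.501, -0.499, -0.5, -0.5]
contact_force: [0.9, 0.3, -0.7]
gripper_width: 41.2
```

Call:
drive_tool(
  motion=[
    [2,0,0,0],
    [0,0,0,0],
    [2,0,0,0],
    [0,0,0,0],
    [0,0,0,0],
  ],
)

```text
clock: 19.92
position: [455.6, -296.6, 75.9]
ee_rot: [0.5, -0.5, -0.5, -0.5]
contact_force: [0.6, 0.1, -1.7]
gripper_width: 41.2
```

Call:
drive_tool(
  motion=[
    [1,0,0,0],
    [0,0,0,0],
    [0,0,0,0],
  ],
)

```text
clock: 20.17
position: [455.6, -296.6, 74.7]
ee_rot: [-0.5, 0.5, 0.5, 0.5]
contact_force: [0.3, -0.2, -1.2]
gripper_width: 41.1
```

Call:
drive_tool(
  motion=[
    [1,0,0,0],
    [0,0,0,0],
    [0,0,0,0],
  ],
)

```text
clock: 20.42
position: [455.6, -296.5, 73.7]
ee_rot: [-0.5, 0.5, 0.5, 0.5]
contact_force: [0.5, -0.5, 0.3]
gripper_width: 41.1
```

Call:
drive_tool(
  motion=[
    [1,0,0,0],
    [0,0,0,0],
    [1,0,0,0],
    [0,0,0,0],
    [0,0,0,0],
  ],
)

```text
clock: 20.83
position: [455.6, -296.5, 71.7]
ee_rot: [-0.5, 0.5, 0.5, 0.5]
contact_force: [-0.4, -0.5, -0.2]
gripper_width: 40.9
```

Call:
drive_tool(
  motion=[
    [1,0,0,0],
    [0,0,0,0],
    [0,0,0,0],
  ],
)

```text
clock: 21.08
position: [455.7, -296.5, 70.8]
ee_rot: [0.5, -0.5, -0.5, -0.5]
contact_force: [-0.5, -0.1, -0.1]
gripper_width: 41.2
```

Call:
drive_tool(
  motion=[
    [1,0,0,0],
    [0,0,0,0],
    [0,0,0,0],
  ],
)

```text
clock: 21.33
position: [456.1, -296.7, 70.4]
ee_rot: [0.501, -0.5, -0.5, -0.5]
contact_force: [-1.6, 0.7, 4.8]
gripper_width: 41.3
```

Call:
drive_tool(
  motion=[
    [0,1,0,0],
    [0,0,0,0],
    [1,0,0,0],
    [0,0,0,0],
    [0,0,0,0],
  ],
)

```text
clock: 21.75
position: [455.7, -296.9, 70.2]
ee_rot: [0.501, -0.499, -0.499, -0.5]
contact_force: [0.2, 2.8, 9.7]
gripper_width: 41.5
```

Call:
drive_tool(
  motion=[
    [-1,0,1,0],
    [0,0,0,0],
    [0,0,0,0],
  ],
)

```text
clock: 22.0
position: [455.2, -295.9, 70.2]
ee_rot: [0.501, -0.5, -0.5, -0.5]
contact_force: [-0.3, -0.4, 5.2]
gripper_width: 41.2
```

Call:
drive_tool(
  motion=[
    [0,0,0,0],
    [0,0,0,0],
    [0,0,0,0],
    [0,0,0,0],
    [0,0,0,0],
  ],
  grip=66,
)

```text
clock: 22.42
position: [454.3, -295.4, 69.4]
ee_rot: [-0.5, 0.5, 0.5, 0.5]
contact_force: [0.1, -0.6, 0.2]
gripper_width: 66.2
```

Call:
drive_tool(
  motion=[
    [-10,0,0,0],
    [-25,0,0,0],
    [-38,0,0,0],
    [-38,0,0,0],
    [-38,0,0,0],
    [-20,0,0,0],
    [0,0,20,0],
    [0,0,0,0],
    [0,0,0,0],
    [0,0,0,0],
  ],
)

```text
clock: 23.25
position: [454.3, -275.5, 238.6]
ee_rot: [-0.5, 0.5, 0.5, 0.5]
contact_force: [0.4, -0.2, 0.2]
gripper_width: 66.3
```

```bash
python3 - <<'E'
from h import *
im,c=snap("wrist","wk"); im2,_=snap("side","sk"); go((418,389.5),250,94)
print(proj(c,(454.7,-296.3,87.5)))
cv2.imwrite("pics/wk2.png",np.hstack([cv2.resize(im[80:280,170:380],None,fx=1.8,fy=1.8), cv2.resize(im2[130:230,230:330],(360,360),interpolation=cv2.INTER_CUBIC)]))
E
```

```text
shift [-11.6  36.1 665.3] spin 86.0 jawnow -180.0 pos [ 454.3 -275.8  238.2] F [ 1.1  0.  -0.5] t 23.35 tilt [-0.002  0.    -1.   ]
[277.43251064 164.66900679]
```

View pics/wk2.png

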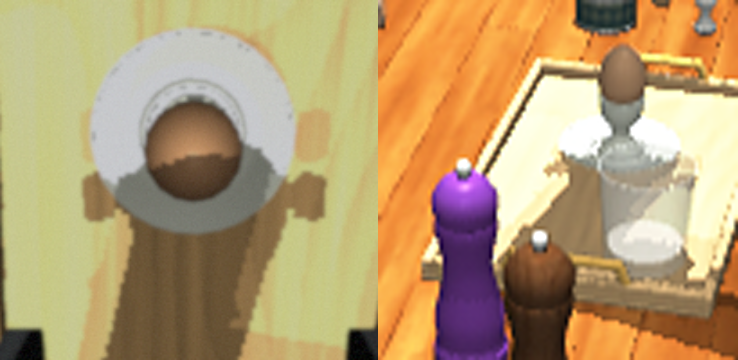

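Egg sits upright in the cup, seen at wrist (278,162) against a predicted (277,165). Next is the spoon.

Call:
drive_tool(
  motion=[
    [0,2,39,0],
    [0,2,39,0],
    [0,2,39,0],
    [0,2,39,0],
    [0,2,39,0],
    [0,2,39,0],
    [0,2,39,0],
    [0,2,39,0],
    [0,2,39,0],
    [0,2,39,0],
  ],
  grip=36,
)

```text
clock: 24.18
position: [434.0, 115.9, 238.6]
ee_rot: [-0.5, 0.5, 0.5, 0.5]
contact_force: [1.1, -0.6, 0.0]
gripper_width: 35.9
```

Call:
drive_tool(
  motion=[
    [0,2,39,0],
    [0,2,39,0],
    [0,2,39,0],
    [0,2,39,0],
    [0,2,39,0],
    [0,2,39,0],
    [0,2,39,0],
    [0,0,0,7.1],
    [0,0,0,7.1],
    [0,0,0,7.1],
  ],
)

```text
clock: 25.02
position: [420.3, 388.0, 237.3]
ee_rot: [-0.398, 0.586, 0.397, 0.584]
contact_force: [-0.3, -0.1, 0.1]
gripper_width: 35.8
```

Call:
drive_tool(
  motion=[
    [8,0,0,7.1],
    [8,0,0,7.1],
    [8,0,0,7.1],
    [8,0,0,7.1],
    [8,0,0,7.1],
    [8,0,0,7.1],
    [8,0,0,7.1],
    [8,0,0,7.1],
    [16,0,0,7.9],
    [0,0,0,0],
  ],
)

```text
clock: 25.85
position: [419.3, 385.6, 155.1]
ee_rot: [-0.03, 0.708, 0.026, 0.705]
contact_force: [0.4, 0.3, -0.3]
gripper_width: 35.7
```

Call:
drive_tool(
  motion=[
    [0,0,0,0],
    [0,0,0,0],
    [0,0,0,0],
  ],
)

```text
clock: 26.1
position: [420.8, 387.8, 159.6]
ee_rot: [-0.03, 0.706, 0.03, 0.707]
contact_force: [-0.1, 0.4, 1.0]
gripper_width: 35.8
```

```bash
cat >> h.py <<'E'
def spoon(im,c,z):
    h=cv2.cvtColor(im,cv2.COLOR_BGR2HSV); m=((h[...,1]<100)&(h[...,2]>85)).astype(np.uint8); m[330:]=0
    n,lab,st,_=cv2.connectedComponentsWithStats(m); best=None
    for i in range(1,n):
        if st[i,4]<300: continue
        ys,xs=np.nonzero(lab==i); P=np.array([onz(c,(x,y),z)[:2] for x,y in zip(xs,ys)])
        r=P[:,0].max()-P[:,0].min(); w=P[:,1].max()-P[:,1].min()
        if not(115<r<150 and w<50): print("skip",st[i],r,w); continue
        X=np.round(P[:,0]); A=np.array([[x,(P[X==x,1].max()+P[X==x,1].min())/2,P[X==x,1].max()-P[X==x,1].min()] for x in np.unique(X)])
        f=np.polyfit(A[:,0],A[:,1],1); mid=(A[0,0]+A[-1,0])/2
        print("spoon mid",mid,np.polyval(f,mid),"heading",np.degrees(np.arctan(f[0])),"len",r,"maxw",A[:,2].max(),"at x",A[A[:,2].argmax(),0])
E
python3 - <<'E'
from h import *
im,c=snap("wrist","wl"); go((418.3,389.4),30,94.2); spoon(im,c,5)
E
```

```text
shift [129.7   1.7  -2.4] spin 0.7 jawnow 94.9 pos [420.7 387.8 159.7] F [ 0.4 -0.1  0.5] t 26.15 tilt [ 0.001  0.001 -1.   ]
spoon mid 418.5 389.19694988896595 heading 3.642750439739634 len 136.96459624346858 maxw 27.995890640472794 at x 469.0
skip [ 101  144   89   70 3836] 59.17947662187578 70.58349156198028
skip [ 387  276  173   54 7195] 51.22091639890209 158.1608963824749
```

Call:
drive_tool(
  motion=[
    [30,1.5,-2.3,0.9],
    [35,0,0,0],
    [35,0,0,0],
    [30,0,0,0],
    [14,0,0,0],
    [6,0,0,0],
    [0,0,0,0],
    [0,0,0,0],
    [0,0,0,0],
  ],
)

```text
clock: 26.9
position: [418.7, 389.9, 10.6]
ee_rot: [-0.023, 0.706, 0.025, 0.707]
contact_force: [-0.2, 0.4, 0.1]
gripper_width: 35.9
```

Call:
drive_tool(
  motion=[
    [2,0,0,0],
    [0,0,0,0],
    [2,0,0,0],
    [0,0,0,0],
    [0,0,0,0],
    [0,0,0,0],
  ],
)

```text
clock: 27.4
position: [417.9, 388.7, 4.9]
ee_rot: [-0.024, 0.707, 0.024, 0.707]
contact_force: [-0.0, -0.5, 0.1]
gripper_width: 36.3
```

```bash
python3 - <<'E'
from h import *
go((418.5,389.2),3,94)
E
```

```text
shift [1.9 0.4 0.6] spin -0.1 jawnow 93.9 pos [417.9 388.7   4.9] F [-0.  -0.5  0.1] t 27.4 tilt [ 0.  0. -1.]
```

Call:
drive_tool(
  motion=[
    [1,0,0,0],
    [0,0,0,0],
    [0,0,0,0],
    [0,0,0,0],
    [0,0,0,0],
    [0,0,0,0],
    [0,0,0,0],
    [0,0,0,0],
  ],
  grip=4,
)

```text
clock: 28.07
position: [417.9, 388.8, 3.9]
ee_rot: [-0.024, 0.707, 0.024, 0.707]
contact_force: [-0.7, -0.3, 1.9]
gripper_width: 14.1
```

Call:
drive_tool(
  motion=[
    [-2,0,0,0],
    [-5,0,0,0],
    [-15,0,0,0],
    [-30,0,0,0],
    [-38,0,0,0],
    [-38,0,0,0],
    [0,0,0,0],
    [0,0,0,0],
    [0,0,0,0],
  ],
)

```text
clock: 28.82
position: [417.4, 388.2, 131.7]
ee_rot: [-0.024, 0.707, 0.024, 0.706]
contact_force: [-0.8, -0.1, -0.9]
gripper_width: 13.6
```

```bash
python3 - <<'E'
from h import *
im,c=snap("wrist","wm"); st=arm.read_state(); go((453.5,-378),250,87.5); spoon(im,c,st["position"][2]+3); print(st["gripper_width"])
E
```

```text
shift [-118.  -766.8  -15.3] spin 6.3 jawnow 93.8 pos [417.2 387.8 130.7] F [-0.2  0.3 -0.4] t 28.87 tilt [-0.002 -0.002 -1.   ]
skip [ 262  107   34  223 4838] 91.72203923429333 15.660361700284
skip [  78  156  103   81 5045] 33.04917964936874 39.45751680262367
skip [ 413  292  147   38 4704] 18.474572734937624 63.32322508782215
13.747598164950476
```

Call:
drive_tool(
  motion=[
    [-33,0,0,2.1],
    [-33,0,0,2.1],
    [-33,0,0,2.1],
    [0,-38.2,3.3,0],
    [0,-38.2,3.3,0],
    [0,-38.2,3.3,0],
    [0,-38.2,3.3,0],
    [0,-38.2,3.3,0],
    [0,-38.2,3.3,0],
    [0,-38.2,3.3,0],
  ],
)

```text
clock: 29.7
position: [428.5, 118.4, 229.2]
ee_rot: [0.014, 0.708, -0.016, 0.706]
contact_force: [0.0, 0.2, -0.3]
gripper_width: 13.5
```

Call:
drive_tool(
  motion=[
    [0,-38.2,3.3,0],
    [0,-38.2,3.3,0],
    [0,-38.2,3.3,0],
    [0,-38.2,3.3,0],
    [0,-38.2,3.3,0],
    [0,-38.2,3.3,0],
    [0,-38.2,3.3,0],
    [0,-38.2,3.3,0],
    [0,-38.2,3.3,0],
    [0,-38.2,3.3,0],
  ],
)

```text
clock: 30.53
position: [445.3, -264.2, 228.9]
ee_rot: [0.015, 0.708, -0.015, 0.706]
contact_force: [1.0, 1.2, -0.8]
gripper_width: 13.9
```

Call:
drive_tool(
  motion=[
    [0,-38.2,3.3,0],
    [0,-38.2,3.3,0],
    [0,-38.2,3.3,0],
    [0,0,0,0],
    [0,0,0,0],
    [0,0,0,0],
  ],
)

```text
clock: 31.03
position: [450.6, -377.0, 228.8]
ee_rot: [0.016, 0.708, -0.015, 0.706]
contact_force: [-0.6, 0.2, 0.4]
gripper_width: 13.4
```

```bash
python3 - <<'E'
from h import *
snap("wrist","wn"); go((450.2,-379),16,87.5)
E
```

```text
shift [ 2.135e+02 -2.900e+00 -1.000e-01] spin 0.1 jawnow 87.6 pos [ 450.9 -376.5  229.5] F [-0.3  0.5 -0.4] t 31.08 tilt [-0.002  0.002 -1.   ]
```

Call:
drive_tool(
  motion=[
    [35,-2.5,0,0],
    [38,0,0,0],
    [38,0,0,0],
    [38,0,0,0],
    [30,0,0,0],
    [18,0,0,0],
    [8,0,0,0],
    [0,0,0,0],
    [0,0,0,0],
    [0,0,0,0],
  ],
)

```text
clock: 31.92
position: [452.7, -380.1, 27.7]
ee_rot: [0.014, 0.706, -0.015, 0.708]
contact_force: [0.5, 0.3, 0.1]
gripper_width: 13.7
```

Call:
drive_tool(
  motion=[
    [2,0,0,0],
    [0,0,0,0],
    [2,0,0,0],
    [0,0,0,0],
    [2,0,0,0],
    [0,0,0,0],
    [0,0,0,0],
    [0,0,0,0],
  ],
)

```text
clock: 32.58
position: [451.3, -379.9, 19.7]
ee_rot: [0.015, 0.707, -0.015, 0.707]
contact_force: [-0.0, 0.6, -0.7]
gripper_width: 13.9
```

Call:
drive_tool(
  motion=[
    [1,0,0,0],
    [0,0,0,0],
    [1,0,0,0],
    [0,0,0,0],
    [0,0,0,0],
    [0,0,0,0],
  ],
)

```text
clock: 33.08
position: [451.3, -379.9, 17.8]
ee_rot: [0.015, 0.707, -0.015, 0.707]
contact_force: [0.4, -0.2, -0.1]
gripper_width: 13.4
```

Call:
drive_tool(
  motion=[
    [2,0,0,0],
    [0,0,0,0],
    [2,0,0,0],
    [0,0,0,0],
    [0,0,0,0],
    [0,0,0,0],
  ],
)

```text
clock: 33.58
position: [451.3, -379.9, 13.8]
ee_rot: [0.015, 0.707, -0.015, 0.707]
contact_force: [0.3, -0.3, -1.4]
gripper_width: 13.6
```

Call:
drive_tool(
  motion=[
    [1,0,0,0],
    [0,0,0,0],
    [0,0,0,0],
  ],
)

```text
clock: 33.83
position: [451.3, -379.8, 12.8]
ee_rot: [0.015, 0.707, -0.015, 0.707]
contact_force: [0.8, -0.3, -1.1]
gripper_width: 13.8
```

Call:
drive_tool(
  motion=[
    [1,0,0,0],
    [0,0,0,0],
    [0,0,0,0],
  ],
)

```text
clock: 34.08
position: [451.5, -380.0, 11.9]
ee_rot: [0.015, 0.707, -0.015, 0.707]
contact_force: [0.4, 0.6, 0.3]
gripper_width: 13.7
```

Call:
drive_tool(
  motion=[
    [0.7,0,0,0],
    [0,0,0,0],
    [0,0,0,0],
  ],
)

```text
clock: 34.33
position: [451.5, -380.0, 11.9]
ee_rot: [0.015, 0.707, -0.015, 0.707]
contact_force: [-0.9, 0.1, 6.4]
gripper_width: 13.9
```

Call:
drive_tool(
  motion=[
    [0,0,0,0],
    [0,0,0,0],
    [0,0,0,0],
    [0,0,0,0],
  ],
  grip=19,
)

```text
clock: 34.67
position: [451.2, -379.8, 10.8]
ee_rot: [0.015, 0.707, -0.015, 0.707]
contact_force: [-0.4, 0.1, -0.1]
gripper_width: 19.3
```

Call:
drive_tool(
  motion=[
    [-3,0,0,0],
    [-8,0,0,0],
    [-20,0,0,0],
    [-38,0,0,0],
    [-38,0,0,0],
    [-38,0,0,0],
    [-20,0,0,0],
    [0,0,0,0],
    [0,0,0,0],
    [0,0,0,0],
  ],
)

```text
clock: 35.5
position: [450.7, -379.4, 175.7]
ee_rot: [0.015, 0.707, -0.015, 0.707]
contact_force: [0.8, -0.4, 0.1]
gripper_width: 19.1
```

```bash
python3 - <<'E'
from h import *
im,c=snap("wrist","wo"); go((410,-205),240,90); spoon(im,c,13)
cv2.imwrite("pics/wo2.png",im)
E
```

```text
shift [-64.7 172.6 -48. ] spin -2.4 jawnow 87.6 pos [ 450.5 -379.3  174.9] F [ 0.3  0.1 -0.5] t 35.55 tilt [-0.002  0.001 -1.   ]
skip [ 186   28  282    9 1762] 13.336116417151857 208.76213928499755
skip [  202    42   266   261 34545] 219.59433865425177 210.41302003558795
skip [ 515  190   45  113 1842] 104.02903323203634 40.36083994916697
skip [   0  253   53   75 3208] 73.85775627808601 54.40956903065057
skip [ 317  256  113   47 1705] 49.35377040017613 100.69764360684525
```

View pics/wo2.png

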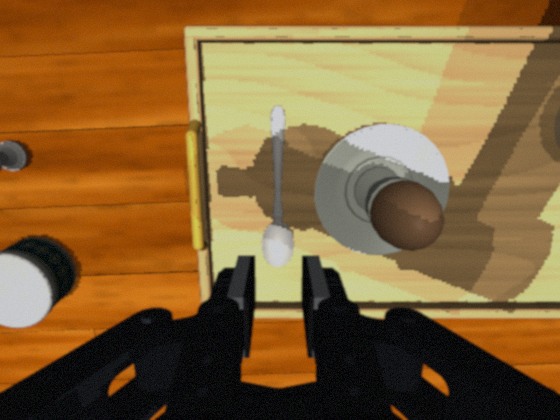

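Spoon lies from (278,107) to bowl (278,266), parallel to the tray and level with the saucer centre (383,188). Now over the mill.

Call:
drive_tool(
  motion=[
    [-30,0,0,-2.4],
    [-30,0,0,0],
    [-30,0,0,0],
    [0,38,-1,0],
    [0,38,-1,0],
    [0,38,-1,0],
    [0,38,-1,0],
    [0,38,-1,0],
    [0,38,-1,0],
    [0,38,-1,0],
  ],
  grip=76,
)

```text
clock: 36.38
position: [443.4, -112.3, 264.6]
ee_rot: [0.0, 0.708, -0.0, 0.706]
contact_force: [0.1, -0.0, -0.6]
gripper_width: 76.3
```

Call:
drive_tool(
  motion=[
    [0,38,-1,0],
    [0,38,-1,0],
    [0,38,-1,0],
    [0,38,-1,0],
    [0,38,-1,0],
    [0,38,-1,0],
    [0,0,0,0],
    [0,0,0,0],
    [0,0,0,0],
  ],
)

```text
clock: 37.13
position: [438.0, 113.9, 264.9]
ee_rot: [-0.001, 0.708, -0.001, 0.706]
contact_force: [0.3, -0.5, 0.0]
gripper_width: 75.9
```

```bash
python3 - <<'E'
from h import *
im,c=snap("wrist","wp"); go((444,120),118,90)
b,cb=load("wb"); print(proj(c,(444,120,165)),proj(cb,(402,-117,96)),proj(cb,(402,-117,8)))
u,v=[int(k) for k in proj(cb,(402,-117,52))]
t=b[v-70:v+70,u-70:u+70]; print(u-70,v-70)
cv2.imwrite("pics/wp2.png",np.hstack([cv2.resize(t,(420,420),interpolation=cv2.INTER_CUBIC),cv2.resize(im[100:310,180:370],(380,420),interpolation=cv2.INTER_CUBIC)]))
w,cw=load("wo"); print("spoon mid",onz(cw,(278,187),13),"tips",onz(cw,(278,107),13),onz(cw,(278,266),13),"saucer",onz(cw,(383,188),21))
E
```

```text
shift [147.2   6.8   6.1] spin -0.1 jawnow 89.9 pos [438.2 113.4 265.2] F [ 0.2 -0.4  0.6] t 37.18 tilt [-0.002 -0.001 -1.   ]
[286.08894277 218.27488849] [293.83513664 199.8965404 ] [290.48981569 178.56804957]
221 117
spoon mid [ 449.333808   -378.45736087   13.        ] tips [ 385.37081323 -375.683858     13.        ] [ 520.42663063 -381.54002059   13.        ] saucer [ 452.05281909 -293.67425075   21.        ]
```

View pics/wp2.png

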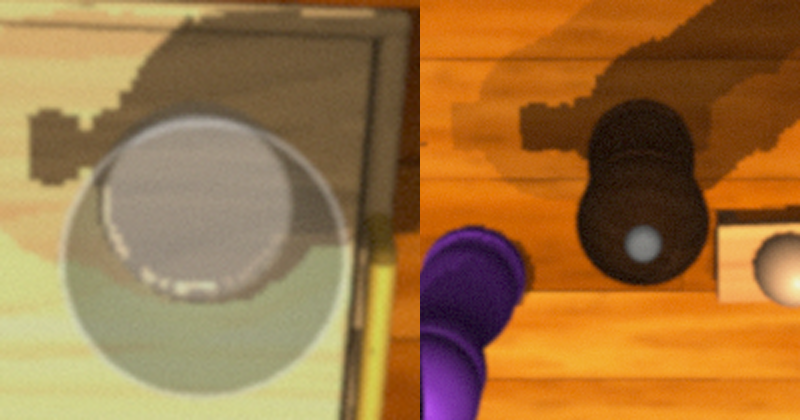

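```bash
python3 - <<'E'
from h import *
_,c=load("wp"); _,cb=load("wb"); _,ce=load("we")
print("head",onz(c,(291.5,208.5),137),"knob",onz(c,(291.5,222),165),"foot",onz(c,(290.7,176.5),5), "knob we/wp",tri([(c,(291.5,222)),(ce,(173,37))]))
print("tum mouth",onz(cb,(289.3,202),96),"base",onz(cb,(286.6,184.6),9))
T=(onz(cb,(289.3,202),96)+onz(cb,(286.6,184.6),9))[:2]/2; S=np.array([454.3,-295])
print("mid",(T+S)/2,"dist",np.linalg.norm(T-S),"T",T); go((443,120),118,90)
E
```

```text
head [445.05428427 124.55808378 137.        ] knob [446.6344063  123.67175286 165.        ] foot [446.25980323 127.95040761   5.        ] knob we/wp (array([446.21675449, 123.66510409, 166.00899849]), [array([ 0. , -0.1]), array([-0.3, -0.1])])
tum mouth [ 403.77129553 -120.69580862   96.        ] base [ 408.19150122 -121.04846043    9.        ]
mid [ 430.14069919 -207.93606726] dist 180.707500664943 T [ 405.98139838 -120.87213453]
shift [147.2   6.8   5.1] spin -0.1 jawnow 89.9 pos [438.2 113.4 265.2] F [ 0.2 -0.4  0.6] t 37.18 tilt [-0.002 -0.001 -1.   ]
```

Call:
drive_tool(
  motion=[
    [0,10.9,7,0],
    [0,0,0,0],
    [20,0,0,0],
    [30,0,0,0],
    [30,0,0,0],
    [30,0,0,0],
    [25,0,0,0],
    [14,0,0,0],
    [0,0,0,0],
    [0,0,0,0],
  ],
)

```text
clock: 38.02
position: [445.8, 124.3, 116.8]
ee_rot: [0.0, 0.707, -0.001, 0.707]
contact_force: [0.9, -0.5, 0.5]
gripper_width: 75.8
```

Call:
drive_tool(
  motion=[
    [0,0,0,0],
    [0,0,0,0],
    [0,0,0,0],
    [0,0,0,0],
    [0,0,0,0],
    [0,0,0,0],
    [0,0,0,0],
  ],
  grip=36,
)

```text
clock: 38.6
position: [446.9, 125.7, 119.1]
ee_rot: [0.001, 0.706, 0.001, 0.708]
contact_force: [-0.8, 0.2, 6.4]
gripper_width: 45.6
```

Call:
drive_tool(
  motion=[
    [-2,0,0,0],
    [-5,0,0,0],
    [-15,0,0,0],
    [-30,0,0,0],
    [-35,0,0,0],
    [-35,0,0,0],
    [0,0,0,0],
    [0,0,0,0],
    [0,0,0,0],
  ],
)

```text
clock: 39.35
position: [444.6, 124.7, 238.4]
ee_rot: [0.0, 0.708, -0.0, 0.706]
contact_force: [-0.2, -0.5, -2.6]
gripper_width: 45.9
```

```bash
python3 - <<'E'
from h import *
im,c=snap("wrist","wq"); snap("side","sq"); go((430,-209),260,90); print(arm.read_state()["gripper_width"])
E
```

```text
shift [ -21.9 -333.5  -14.2] spin -0.0 jawnow 90.0 pos [444.4 124.4 237.5] F [-0.3  0.9 -2.5] t 39.45 tilt [-0.003 -0.002 -1.   ]
45.42518781128244
```

Call:
drive_tool(
  motion=[
    [-18,0,0,0],
    [0,-37,-1.6,0],
    [0,-37,-1.6,0],
    [0,-37,-1.6,0],
    [0,-37,-1.6,0],
    [0,-37,-1.6,0],
    [0,-37,-1.6,0],
    [0,-37,-1.6,0],
    [0,-37,-1.6,0],
    [0,-37,-1.6,0],
  ],
)

```text
clock: 40.28
position: [429.8, -209.6, 255.6]
ee_rot: [0.0, 0.708, 0.0, 0.706]
contact_force: [0.5, 1.1, -1.8]
gripper_width: 45.3
```

Call:
drive_tool(
  motion=[
    [0,0,0,0],
    [0,0,0,0],
    [0,0,0,0],
  ],
)

```text
clock: 40.53
position: [430.3, -207.9, 255.7]
ee_rot: [0.001, 0.708, -0.0, 0.706]
contact_force: [0.0, -0.3, -2.4]
gripper_width: 45.7
```

```bash
python3 - <<'E'
from h import *
im,c=snap("wrist","wr"); s,_=snap("side","sr"); go((430,-209),126,90); print(arm.read_state()["gripper_width"])
cv2.imwrite("pics/wr2.png",np.hstack([cv2.resize(im,(560,420)),cv2.resize(s[60:260,200:310],(231,420),interpolation=cv2.INTER_CUBIC)]))
E
```

```text
shift [130.5  -2.   -0.7] spin 0.1 jawnow 90.1 pos [ 430.9 -207.   256.5] F [ 0.4  0.6 -2.4] t 40.63 tilt [-0.001  0.    -1.   ]
45.815799524538605
```

View pics/wr2.png

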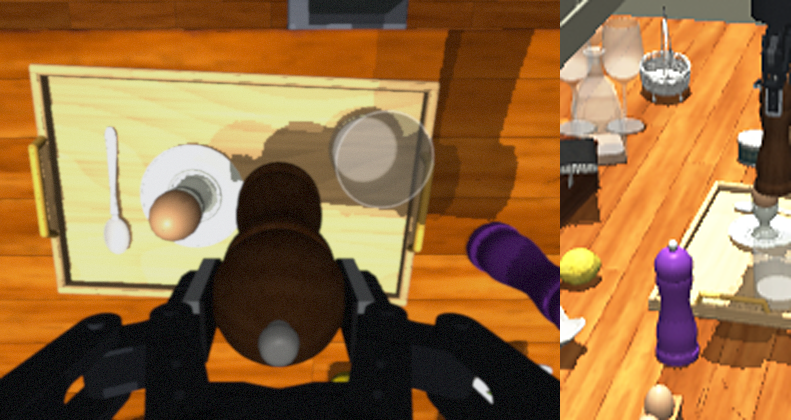

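Mill hangs upright, foot at (280,200) under head (280,290), and the tray things are undisturbed. Lowering it.

Call:
drive_tool(
  motion=[
    [25,-1,0,0],
    [35,0,0,0],
    [30,0,0,0],
    [18,0,0,0],
    [8,0,0,0],
    [0,0,0,0],
    [0,0,0,0],
    [0,0,0,0],
  ],
)

```text
clock: 41.3
position: [432.5, -208.8, 142.7]
ee_rot: [-0.001, 0.706, 0.0, 0.708]
contact_force: [-0.1, -1.0, -1.6]
gripper_width: 45.7
```

Call:
drive_tool(
  motion=[
    [2,0,0,0],
    [0,0,0,0],
    [2,0,0,0],
    [0,0,0,0],
    [2,0,0,0],
    [0,0,0,0],
    [0,0,0,0],
  ],
)

```text
clock: 41.88
position: [430.9, -209.0, 135.0]
ee_rot: [0.0, 0.707, -0.0, 0.707]
contact_force: [-0.1, -0.9, -2.2]
gripper_width: 45.4
```

Call:
drive_tool(
  motion=[
    [1.5,0,0,0],
    [0,0,0,0],
    [1,0,0,0],
    [0,0,0,0],
    [0,0,0,0],
  ],
)

```text
clock: 42.3
position: [431.0, -209.0, 132.5]
ee_rot: [0.0, 0.707, -0.0, 0.707]
contact_force: [0.1, 0.7, -2.7]
gripper_width: 45.9
```

Call:
drive_tool(
  motion=[
    [1.5,0,0,0],
    [0,0,0,0],
    [1.5,0,0,0],
    [0,0,0,0],
    [0,0,0,0],
  ],
)

```text
clock: 42.72
position: [430.9, -208.9, 129.5]
ee_rot: [0.0, 0.707, -0.0, 0.707]
contact_force: [0.1, 0.2, -2.4]
gripper_width: 45.8
```

Call:
drive_tool(
  motion=[
    [1,0,0,0],
    [0,0,0,0],
    [0,0,0,0],
  ],
)

```text
clock: 42.97
position: [431.0, -209.0, 128.6]
ee_rot: [0.0, 0.707, -0.0, 0.707]
contact_force: [-0.3, 0.3, -2.2]
gripper_width: 45.9
```

Call:
drive_tool(
  motion=[
    [1,0,0,0],
    [0,0,0,0],
    [0,0,0,0],
  ],
)

```text
clock: 43.22
position: [431.0, -209.0, 127.5]
ee_rot: [0.0, 0.707, -0.0, 0.707]
contact_force: [0.4, -0.2, -2.8]
gripper_width: 45.5
```

Call:
drive_tool(
  motion=[
    [1,0,0,0],
    [0,0,0,0],
    [0,0,0,0],
  ],
)

```text
clock: 43.47
position: [431.5, -209.1, 127.2]
ee_rot: [-0.0, 0.707, -0.0, 0.707]
contact_force: [-1.2, 0.3, 2.9]
gripper_width: 45.6
```

Call:
drive_tool(
  motion=[
    [0,0,0,0],
    [0,0,0,0],
    [0,0,0,0],
    [0,0,0,0],
    [0,0,0,0],
  ],
  grip=74,
)

```text
clock: 43.88
position: [431.0, -209.0, 126.6]
ee_rot: [0.0, 0.707, -0.0, 0.707]
contact_force: [-0.5, 0.2, -0.5]
gripper_width: 74.2
```

Call:
drive_tool(
  motion=[
    [-10,0,0,0],
    [-20,0,0,0],
    [-38,0,0,0],
    [-38,0,0,0],
    [-30,0,0,0],
    [0,0,-30,0],
    [0,0,-30,0],
    [0,0,0,0],
    [0,0,0,0],
    [0,0,0,0],
  ],
)

```text
clock: 44.72
position: [371.3, -209.1, 262.8]
ee_rot: [0.0, 0.707, -0.0, 0.707]
contact_force: [0.5, 0.7, 0.2]
gripper_width: 74.2
```

```bash
python3 - <<'E'
from h import *
im,c=snap("wrist","ws"); s,_=snap("side","ss"); go((430,-209),126,90)
for n,P in [("head",(430,-208,145)),("foot",(430,-208,8)),("saucer",(454.3,-295,21)),("tumb base",(406,-121,9)),("mouth",(406,-121,96))]: print(n,proj(c,P))
cv2.imwrite("pics/ws2.png",np.hstack([cv2.resize(im,(560,420)),cv2.resize(s[60:260,200:310],(231,420),interpolation=cv2.INTER_CUBIC)]))
E
```

```text
shift [136.4   0.   58.3] spin -0.0 jawnow 90.0 pos [ 371.8 -209.   262.5] F [ 0.1 -0.5  0.7] t 44.82 tilt [-0. -0. -1.]
head [278.52354321 277.0469229 ]
foot [278.47415712 221.41127847]
saucer [198.8445543  246.31636834]
tumb base [358.48407536 200.61577943]
mouth [379.02464748 226.23832842]
```

The picture limit is reached, so the last checks are numeric.

```bash
python3 - <<'E'
from h import *
im,c=load("ws"); h=cv2.cvtColor(im,cv2.COLOR_BGR2HSV)
m=((h[...,2]<95)&(h[...,1]>90)).astype(np.uint8); m[:,:200]=0;m[:,360:]=0;m[330:]=0
n,lab,st,ce=cv2.connectedComponentsWithStats(m)
for i in range(1,n):
    if st[i,4]>800:
        print(st[i],ce[i])
        for r in range(st[i,1],st[i,1]+st[i,3],6):
            x=np.flatnonzero(lab[r]==i); print(r,x.min(),x.max(),(x.min()+x.max())/2,end=" | ")
        print()
# saucer
k=((h[...,1]<45)&(h[...,2]>70)).astype(np.uint8); n,lab,st,ce=cv2.connectedComponentsWithStats(k)
print([ (st[i].tolist(),ce[i].round().tolist()) for i in range(1,n) if st[i,4]>400])
# side: dark mill columns
s,cs=load("ss"); hs=cv2.cvtColor(s,cv2.COLOR_BGR2HSV)
for P in [(430,-208,8),(430,-208,145),(430,-208,175),(454.5,-296,88),(454.5,-296,116)]:
    u,v=proj(cs,P); print(P,u.round(1),v.round(1),s[int(v),int(u)-12:int(u)+13:4].tolist())
spoon(im,c,13)
E
```

```text
[ 225    0  135   71 1379] [283.12545323  35.01812908]
0 286 287 286.5 | 6 280 287 283.5 | 12 226 287 256.5 | 18 226 287 256.5 | 24 272 287 279.5 | 30 272 287 279.5 | 36 271 287 279.0 | 42 272 287 279.5 | 48 283 287 285.0 | 54 287 287 287.0 | 60 281 326 303.5 | 66 284 331 307.5 | 
[ 258  119  102   22 1047] [315.29703916 131.80038204]
119 293 293 293.0 | 125 286 326 306.0 | 131 274 359 316.5 | 137 289 359 324.0 | 
[ 243  197   64  113 4459] [277.12267325 247.60529267]
197 281 283 282.0 | 203 264 295 279.5 | 209 258 300 279.0 | 215 255 302 278.5 | 221 254 304 279.0 | 227 253 304 278.5 | 233 253 303 278.0 | 239 254 302 278.0 | 245 255 300 277.5 | 251 252 299 275.5 | 257 250 302 276.0 | 263 248 304 276.0 | 269 246 304 275.0 | 275 244 306 275.0 | 281 243 306 274.5 | 287 244 305 274.5 | 293 247 303 275.0 | 299 252 298 275.0 | 305 259 290 274.5 | 
[([288, 0, 64, 56, 1550], [308.0, 34.0]), ([331, 176, 58, 47, 916], [350.0, 193.0]), ([114, 182, 26, 117, 1255], [124.0, 248.0]), ([149, 199, 101, 94, 5807], [203.0, 239.0])]
(430, -208, 8) 300.8 186.0 [[217, 253, 255], [81, 88, 96], [120, 127, 132], [126, 134, 138], [128, 138, 143], [125, 133, 136], [169, 198, 213]]
(430, -208, 145) 302.2 146.2 [[61, 146, 240], [20, 34, 55], [39, 68, 105], [48, 80, 122], [34, 58, 95], [92, 187, 236], [157, 255, 255]]
(430, -208, 175) 302.6 137.0 [[52, 53, 38], [50, 51, 35], [45, 45, 30], [255, 255, 255], [63, 148, 240], [69, 159, 245], [72, 168, 248]]
(454.5, -296, 88) 298.3 150.0 [[109, 156, 192], [101, 144, 171], [6, 14, 24], [29, 45, 70], [32, 53, 83], [26, 40, 62], [73, 175, 255]]
(454.5, -296, 116) 298.6 142.0 [[75, 177, 252], [58, 142, 239], [50, 126, 234], [52, 90, 142], [53, 88, 140], [52, 86, 137], [75, 173, 251]]
skip [ 289    0   61   55 1416] 47.04004402661192 58.09024635032819
skip [   64   139   361   191 36762] 223.98103250245612 390.5802318128182
```

```bash
python3 -c "
from bench import arm
print(arm.read_state()['contact_force'].round(1)); print(arm.job_done())"
```

```text
[ 0.1 -0.5  0.7]
the job is handed in; nothing more can be done
None
```

The breakfast tray is laid and the job is handed in, at about 45 s on the clock. I did it in the order asked: egg cup, hen's egg, teaspoon, pepper mill.

**Last checks:**
- **Egg cup:** It stands in the saucer's well, about 1.5 mm off centre. First contact was at the well-floor height, not on the ring.
- **Hen's egg:** It stands upright in the cup, within about 2 mm of the cup's axis. Contact came about 1.5 mm higher than I had worked out, probably from a small sideways offset. After release it looked well seated.
- **Teaspoon:** Its centre is about 84 mm to the right of the saucer's centre, and it is level with the saucer to about 1.5 mm. It lies parallel to the tray (about −2.5° to the robot's x axis), bowl end to the back.
- **Pepper mill:** The dark mill stands about 1–2 mm from the half-way point, with its usual slight lean. The saucer and tumbler measured 180.7 mm apart.
- **Left in place:** I never touched the two small eggs, tumbler, jigger or purple mill. After the last move I rechecked only the saucer directly.

**What disagreed or was not seen:**
- The top camera disagreed with the wrist camera by up to about 10 mm on the left side, so I used the wrist camera's positions.
- The picture limit had been reached, so I checked the final scene by pixel measurements only, without viewing the last picture.
- The spoon finder did not recognise the spoon in that last picture. The spoon figures come from the picture taken just after it was laid.

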